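# Touch-test the router's tool setter

## Robot

A 7-joint arm with a two-finger parallel gripper is mounted at the origin on the work surface. World frame = base frame: x ahead of the robot, y to its left, z up, the work surface at z = 0. Lengths are in m, angles in rad, forces in N, time in s.
With the tool pointing down it reaches from about 0.4 to 0.85 m from the base axis. Payload 10.4 kg.
Tool frame: the origin (TCP) lies at the very end of the fingers, on their centre line; the grasp point (between the pads) lies 19 mm behind it; y points along the fingers, x is the direction in which the jaws open and shut, and the axes are right-handed (so a half turn about y gives the same grasp; the last joint's range is limited). The gripper opens to 87 mm and grips with 3 to 60 N. Pads are 19 mm wide; open, the fingers measure 117 mm over their backs; the gripper's body (75 mm by 190 mm) begins 51 mm behind the grasp point.
Start: joints at [-1.309, 0.332, -0.065, 1.46, 0.022, 1.35, -0.088], TCP at [0.176, 0.6, 0.223] pointing down, gripper open.
Joint ranges: [-2.6, 2.6], [-0.5, 2.12], [-1.47, 1.34], [0.16, 2.42], [-1.27, 4.41], [0.06, 2.06], [-2.6, 2.6]. Speed limits (rad/s): [2.22, 2.22, 2.79, 2.79, 3.14, 3.14, 3.14].

## Interface

Orientations are given as a unit quaternion [x, y, z, w].
In Python, from bench import readout, vision, r gives the robot as it stands.
- The arm moves only by the tool arm_command, never from a script. Its argument "targets" is a list that holds one entry, the list of rows, each a list of 6 numbers: the shift along the tool's x, y, z in m, then the turn, a rotation vector about the tool's x, y, z in degrees. A call has 1 to 12 rows; each row shifts and turns the commanded pose from where the row before left it, along the tool's axes as they then stand; what a row does not reach is not made up. A row lasts 1/12 s, in which the tool goes at most 41.7 mm and 7.16 degrees, less where a joint would pass 70% of its speed; a pose out of reach is approached as far as the arm can. A call is refused whole if a number of a shift passes 0.0417 or a number of a turn 7.16, either way. A call with a gripper value outside its range is refused whole. "hand" is the opening, from 0 (shut) to 1 (fully open), set as the call begins (left out, the last holds). The fingers move at their own pace and stop on an object; "grip_force" is the grip in N (left out, the last holds). Time passes only in rows, so rows that do not move let the fingers close. It gives the time, the measured TCP pose, the force and the opening at its end, in the units of the state.
- readout.read_state(): the state, without advancing time (a new reading comes with each control period).
- vision.camera(name): name is "scene" or "side" or "wrist"; returns a dict with "pixels" (420x560x3 uint8, blue, green, red), "fovy" (degrees; the focal length in pixels is half the picture's height over the tangent of half this angle, whatever the lens; pixels are square), "cx", "cy" (the principal point, pixels), "R" (3x3) and "t" (3): a world point X has camera coordinates R X + t; the wrist camera has in their place "mount" (4x4, takes a point from camera to tool coordinates, whose origin is the TCP and whose axes are the tool frame's). Camera axes: x right, y down, z forward; pixel columns grow to the right and rows downward; lengths in m; the calibration is good to about 2 mm. A picture is of the moment at which its call begins: read the wrist's pose just before it. There is no depth.
- r.close_job(): hands the job in, once; it reports no verdict.
The state is a dict: "time": time; "joint_positions": joint angles; "joint_vel": joint speeds; "joint_torque": joint torques, N m; "ee_pos": TCP position; "eef_rot": TCP orientation; "ft_force": force on the tool from outside, world axes, zero at the start; "torque": the same for the moment, N m; "width": finger opening in m.
Only numpy, scipy, OpenCV 4.12 (cv2) and the standard library are available. Lean on these libraries where they do the work, as an engineer would, in place of code of your own. Each camera call takes 0.05 s, during which the arm holds its last target.

## Task

Three spring-topped tool setters stand on the router bed. Test the tall round one before the job: with closed fingertips press its plunger lightly about halfway down, keep it there for two seconds, then let it come back up and withdraw. Do not drive it to its bottom stop, shift, tip or lift the setter, and leave the low round one, the square one and the other things on the bed untouched.

Things in the scene. Friction and masses are not known exactly. Their poses are not given: they have to be found in the camera images.
- tall_round: THE TALL ROUND SETTER: flange 64 mm across and 8 mm thick, plain aluminium cylinder 50 mm across up to 80 mm, then a round steel plunger whose flat top is at 98 mm. It stands loose on the bed, 0.75 kg or so. Origin: centre of its underside; z up along its axis.
- low_round: the low round setter, not to be touched: like the tall round one but its body is only 40 mm high and its plunger's top is at 58 mm. It stands loose on the bed, 0.75 kg or so. Origin: centre of its underside; z up along its axis.
- tall_square: the square setter, not to be touched: flange 64 x 64 x 8 mm, plain aluminium body 50 x 50 mm in section up to 80 mm, round plunger whose top is at 98 mm. It stands loose on the bed, 0.75 kg or so. Origin: centre of its underside; z up along its axis.
- tall_round_plunger_top (a point): Centre of the flat top of the tall round setter's plunger (steel cap 26 mm across and 6 mm thick on a 14 mm stem). It goes down with the plunger; at rest it is 98 mm above the bed.
- tall_round_plunger (a joint): How far the tall round setter's plunger is pressed, in m: 0 at rest, 0.012 at its bottom stop. A spring pushes it back: about 2 N to start it, 5.5 N at half stroke, 9 N at the bottom. The probe makes contact from 3 mm down.
- low_round_plunger (a joint): How far the plunger of the low round setter is pressed, in m; same plunger, stroke and spring as on the tall round one. Must stay at 0.
- tall_square_plunger (a joint): How far the plunger of the square setter is pressed, in m; same plunger, stroke and spring as on the tall round one. Must stay at 0.
- collet_nut: Bystander: round steel collet nut, 38 mm across, 26 mm high, loose. Origin: centre of its underside.
- spanner: Bystander: steel spanner 150 mm long lying flat and loose. Origin near its middle, on the underside; x along it.
- bit_block: Bystander: loose wooden block 50 x 120 x 28 mm carrying three upright router bits, 70 mm high in all. Origin: centre of its underside.
Not all that is in view belongs to the job. Leave any red look-alike of the tall_round alone.

How it is judged:
By the outcome, as a careful person would: the job done as asked, in the order asked, and still so for the second after the job is handed in, with the robot touching nothing.
It also fails if it takes over 42 s, if anything falls off the work surface, if the arm or the gripper's body presses on something with over 40 N, if the wrist force passes 120 N, or if a joint passes its speed limit or range.

## Working session

There is one attempt and no reset: what is moved stays moved. The work goes in short steps, Python scripts to look and compute and a tool call to move; the robot and the scene stay as the last step left them, time stands still between calls to the robot, and variables do not carry over. Pictures are saved under pics/ and viewed, and the job is handed in when it is done.

Besides the shell and the picture viewer there is one more tool, called after "Emit:" by a JSON object that holds its "api" and its "payload", one argument or row to a line. arm_command: Moves the arm, as the interface text tells. Its arguments: {"type":"object","properties":{"targets":{"type":"array","items":{"type":"array","items":{"type":"array","items":{"type":"number"}}}},"hand":{"type":"number"},"grip_force":{"type":"number"}},"required":["targets"]}

```bash
mkdir -p pics; ls; python3 - <<'E'
from bench import readout, vision, r
import cv2,numpy as np
s=readout.read_state();print({k:np.round(v,4).tolist() for k,v in s.items()})
for n in("scene","side"):
    c=vision.camera(n);cv2.imwrite(f"pics/{n}0.png",c["pixels"]);print(n,c["fovy"],c["cx"],c["cy"],np.array(c["R"]).round(4).tolist(),np.array(c["t"]).round(4).tolist(),[k for k in c])
E
```

```text
pics
{'time': 0.0, 'joint_positions': [-1.3086, 0.3329, -0.0647, 1.4609, 0.0216, 1.3499, -0.0885], 'joint_vel': [-0.0004, 0.0007, -0.0008, -0.0004, 0.0001, 0.0011, 0.0001], 'joint_torque': [-0.0006, -62.3259, 0.0243, -38.9896, -0.0614, 0.0401, 0.0002], 'ee_pos': [0.1755, 0.5994, 0.2217], 'eef_rot': [0.5662, 0.4236, -0.4244, -0.5656], 'ft_force': [-0.0119, -0.2078, 0.3766], 'torque': [0.0074, 0.0035, -0.0236], 'width': 0.087}
scene 51.00171406526697 281.6602302171695 207.8584902776454 [[0.7506, 0.6608, -0.0071], [0.3767, -0.4367, -0.8169], [-0.5429, 0.6105, -0.5767]] [-0.4962, -0.0968, 1.1665] ['pixels', 'fovy', 'cx', 'cy', 'R', 't']
side 46.4181545626095 279.08429489330643 211.12556405152586 [[0.7073, -0.7068, 0.0099], [-0.5393, -0.5486, -0.6389], [0.4571, 0.4465, -0.7692]] [-0.3325, 0.4141, 0.792] ['pixels', 'fovy', 'cx', 'cy', 'R', 't']
```

View pics/scene0.png

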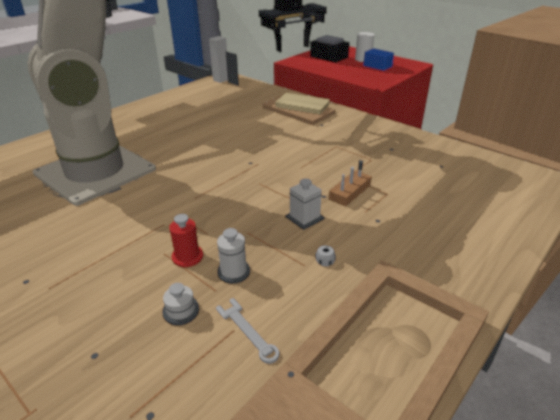

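View pics/side0.png

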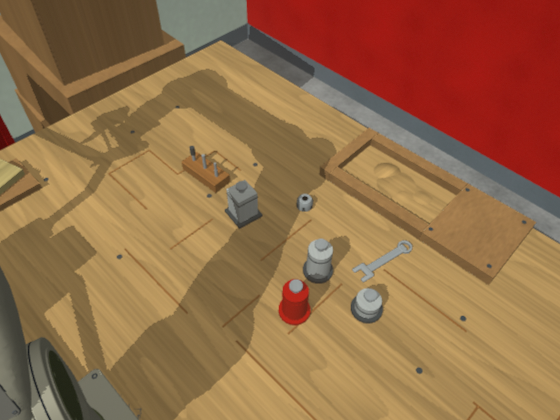

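Candidates (scene / side pixels): the tall round silver one at (232,255) / (319,258), its red look-alike at (185,240) / (295,300), the low round one at (180,303) / (368,304), and the square one at (305,203) / (243,203). By the description I choose the silver one at (232,255) and check it in close crops.

```bash
python3 - <<'E'
import cv2,numpy as np
a=cv2.imread("pics/scene0.png")[215:295,190:270];b=cv2.imread("pics/side0.png")[225:295,280:360]
a=cv2.resize(a,None,fx=5,fy=5,interpolation=cv2.INTER_CUBIC);b=cv2.resize(b,None,fx=5,fy=5,interpolation=cv2.INTER_CUBIC)
o=np.zeros((400,800,3),np.uint8);o[:,:400]=a;o[:350,400:]=b
cv2.imwrite("pics/crop0.png",o)
E
```

```text
(no output)
```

View pics/crop0.png

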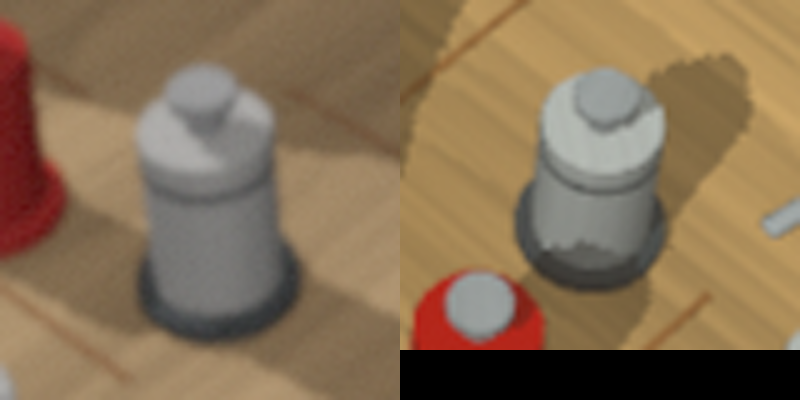

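The crop shows a grey round tall body with a dark flange and round cap, which is the right one. The cap-top centre is at about scene (230.0,231.6) and side (321.0,243.6). Next I triangulate it and its neighbours.

```bash
cat > h.py <<'E'
import numpy as np
from bench import readout, vision, r
from scipy.optimize import least_squares
from scipy.spatial.transform import Rotation as Ro
def proj(c,X):
    p=np.array(c["R"])@X+np.array(c["t"]);f=c["pixels"].shape[0]/2/np.tan(np.radians(c["fovy"])/2)
    return np.array([c["cx"]+f*p[0]/p[2],c["cy"]+f*p[1]/p[2]])
def tri(cs,ps,z=None):
    g=lambda X:np.concatenate([proj(c,X if z is None else [X[0],X[1],z])-p for c,p in zip(cs,ps)])
    s=least_squares(g,[.6,0,.1] if z is None else [.6,0]);return s.x,s.fun
E
python3 - <<'E'
from h import *
cs=[vision.camera(n) for n in("scene","side")]
for n,a,b,z in [("tall",(230,231.6),(321,243.6),.098),("red",(181,219),(296,286),.098),("low",(177,288),(371,294),.058),("sq",(305.5,184),(241,186),.098)]:
    print(n,tri(cs,[a,b]),tri(cs,[a,b],z),tri(cs[:1],[a],z)[0],tri(cs[1:],[b],z)[0])
s=readout.read_state();R=Ro.from_quat(s["eef_rot"]).as_matrix();print(R.round(3),s["ee_pos"])
E
```

```text
tall (array([ 0.55925269, -0.02476465,  0.09956726]), array([-0.42753735,  0.41595726, -0.2935989 , -0.58348039])) (array([ 0.55911564, -0.02417285]), array([-0.17292368,  0.9146244 , -0.6249384 , -0.24778649])) [ 0.55740813 -0.02214693] [ 0.55954354 -0.0254356 ]
red (array([ 0.45690942, -0.05527348,  0.09524156]), array([-0.38735393,  0.35700143, -0.25276523, -0.45260794])) (array([ 0.4571107 , -0.05615758]), array([-0.90174517, -0.56494949,  0.22431973, -1.00601184])) [ 0.45982382 -0.05616331] [ 0.45527538 -0.0573437 ]
low (array([ 0.56308617, -0.15327532,  0.05877504]), array([-0.55227746,  0.46118959, -0.46343525, -0.69750877])) (array([ 0.5629835 , -0.15307561]), array([-0.42648402,  0.69685453, -0.64163208, -0.52288349])) [ 0.5622281  -0.15161078] [ 0.56295525 -0.15464936]
sq (array([0.55332457, 0.20114289, 0.09220482]), array([ 0.32825598, -0.37899755,  0.16561338,  0.48511288])) (array([0.55352271, 0.19775521]), array([-0.53704295, -2.02783725,  1.15492708, -0.55502362])) [0.55942974 0.19222306] [0.55065064 0.19829276]
[[ 0.281 -0.    -0.96 ]
 [ 0.96  -0.001  0.281]
 [-0.001 -1.    -0.   ]] [0.17556882 0.59961981 0.22209924]
```

Emit:
{"api": "arm_command", "payload": {
  "targets": [
    [[-0.0205,0,-0.0226,0,0,0],[-0.0205,0,-0.0226,0,0,0],[-0.0205,0,-0.0226,0,0,0],[-0.0205,0,-0.0226,0,0,0],[-0.0205,0,-0.0226,0,0,0],[-0.0205,0,-0.0226,0,0,0],[-0.0205,0,-0.0226,0,0,0],[-0.0205,0,-0.0226,0,0,0],[-0.0205,0,-0.0226,0,0,0],[-0.0205,0,-0.0226,0,0,0],[-0.0205,0,-0.0226,0,0,0],[-0.0205,0,-0.0226,0,0,0]]
  ],
  "hand": 0,
  "grip_force": 20
}}

```text
time: 1.2
ee_pos: [0.3672, 0.2861, 0.2226]
eef_rot: [-0.566, -0.424, 0.424, 0.566]
ft_force: [0.9, 0.1, 0.0]
width: 0.0149
```

Emit:
{"api": "arm_command", "payload": {
  "targets": [
    [[-0.0205,0,-0.0226,0,0,0],[-0.0205,0,-0.0226,0,0,0],[-0.0205,0,-0.0226,0,0,0],[-0.0205,0,-0.0226,0,0,0],[-0.0205,0,-0.0226,0,0,0],[-0.0205,0,-0.0226,0,0,0],[-0.0205,0,-0.0226,0,0,0],[-0.0205,0,-0.0226,0,0,0],[0,0,0,0,0,0],[0,0,0,0,0,0]]
  ]
}}

```text
time: 2.03
ee_pos: [0.4946, 0.0778, 0.2224]
eef_rot: [0.567, 0.423, -0.423, -0.567]
ft_force: [-0.4, 0.8, -0.9]
width: 0.0004
```

```bash
python3 - <<'E'
from h import *
import cv2
s=readout.read_state();c=vision.camera("wrist");cv2.imwrite("pics/wrist1.png",c["pixels"])
M=np.array(c["mount"]);print(M.round(3),c["fovy"],c["cx"],c["cy"],s["ee_pos"],s["width"],s["time"])
T=np.eye(4);T[:3,:3]=Ro.from_quat(s["eef_rot"]).as_matrix();T[:3,3]=s["ee_pos"]
W=np.linalg.inv(T@M);d=dict(c,R=W[:3,:3],t=W[:3,3])
print(proj(d,[.559,-.0245,.098]),proj(d,s["ee_pos"]))
np.savez("w1.npz",R=W[:3,:3],t=W[:3,3],fovy=c["fovy"],cx=c["cx"],cy=c["cy"])
E
```

```text
[[ 1.     0.    -0.     0.001]
 [ 0.    -0.272  0.962 -0.161]
 [ 0.    -0.962 -0.272  0.074]
 [ 0.     0.     0.     1.   ]] 61.69500987631142 283.36544646424835 204.49143266703547 [0.49457367 0.07782234 0.22239362] 0.0004490941660020432 2.0333
[194.76391396 294.17737582] [281.91827254 260.46380707]
```

View pics/wrist1.png

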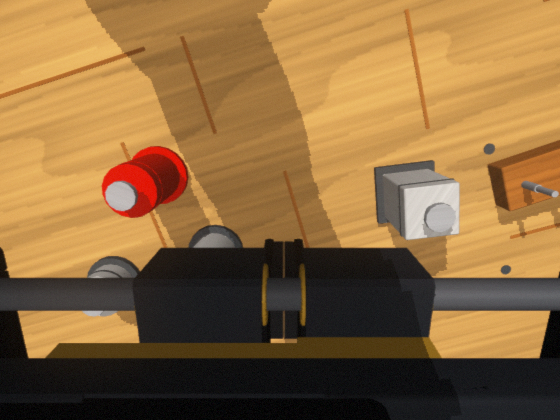

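The wrist view shows the red look-alike at (120,196) and the square one at (440,218). The fingers hide the tall round one, with only its flange showing at (215,240). I move past it so that it comes into the open part of the picture.

Emit:
{"api": "arm_command", "payload": {
  "targets": [
    [[-0.0134,0,-0.0285,0,0,0],[-0.0134,0,-0.0285,0,0,0],[-0.0134,0,-0.0285,0,0,0],[-0.0134,0,-0.0285,0,0,0],[-0.0134,0,-0.0285,0,0,0],[-0.0134,0,-0.0285,0,0,0],[0,0,0,0,0,0],[0,0,0,0,0,0],[0,0,0,0,0,0]]
  ]
}}

```text
time: 2.83
ee_pos: [0.6353, -0.0441, 0.2221]
eef_rot: [-0.565, -0.424, 0.425, 0.566]
ft_force: [0.3, 0.5, 0.0]
width: 0.0003
```

```bash
cat >> h.py <<'E'
def wristcam(f):
    import cv2
    s=readout.read_state();c=vision.camera("wrist");cv2.imwrite(f,c["pixels"])
    T=np.eye(4);T[:3,:3]=Ro.from_quat(s["eef_rot"]).as_matrix();T[:3,3]=s["ee_pos"]
    W=np.linalg.inv(T@np.array(c["mount"]));return s,dict(c,R=W[:3,:3],t=W[:3,3])
E
python3 - <<'E'
from h import *
import cv2
s,d=wristcam("pics/wrist2.png")
print(s["ee_pos"],s["time"])
u=proj(d,[.559,-.0245,.098]);print(u)
np.savez("w2.npz",**{k:d[k] for k in("R","t","fovy","cx","cy","pixels")})
E
```

```text
[ 0.63531785 -0.04407889  0.22206199] 2.8333
[279.17869796  99.4011861 ]
```

View pics/wrist2.png

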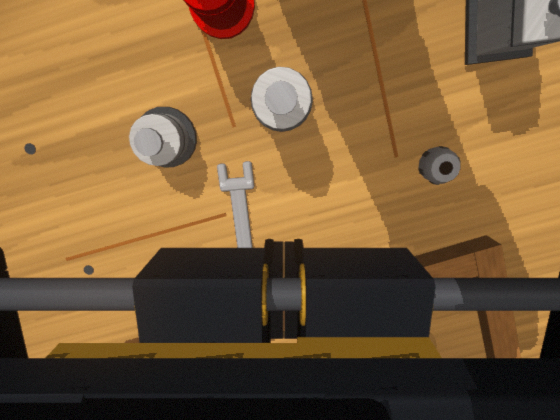

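The wrist view shows the tall round setter's cap at about (281,97), close to the predicted (279,99). I crop to refine it and fuse it with the other views.

```bash
python3 - <<'E'
from h import *
import cv2
a=cv2.imread("pics/wrist2.png")[55:145,235:325]
cv2.imwrite("pics/crop2.png",cv2.resize(a,None,fx=6,fy=6,interpolation=cv2.INTER_CUBIC))
w=dict(np.load("w2.npz"))
cs=[vision.camera(n) for n in("scene","side")]
print(tri([w],[(281.2,97)],.098)[0]); print(tri(cs+[w],[(230,231.6),(321,243.6),(281.2,97)],.098))
E
```

```text
[ 0.55772694 -0.02249308]
(array([ 0.55793945, -0.02282502]), array([-0.07309981,  0.29650875, -1.53677156, -0.30348932, -0.33410566,
        0.40025084]))
```

View pics/crop2.png

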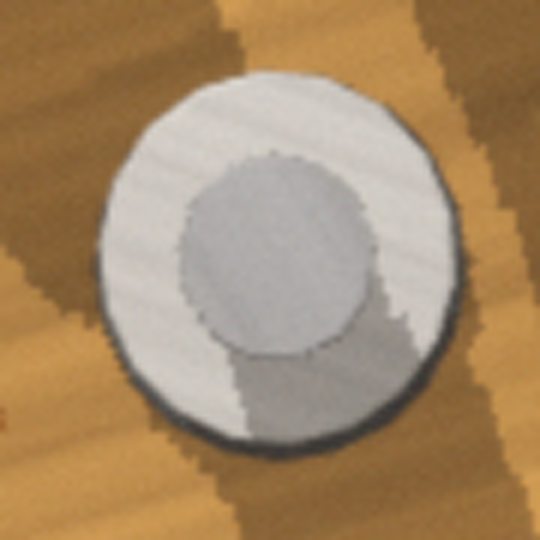

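Emit:
{"api": "arm_command", "payload": {
  "targets": [
    [[-0.0005,0,0.0268,0,0,0],[-0.0005,0,0.0267,0,0,0],[-0.0005,0,0.0267,0,0,0],[0,0.03,0,0,0,0],[0,0.03,0,0,0,0],[0,0.03,0,0,0,0],[0,0.014,0,0,0,0],[0,0,0,0,0,0],[0,0,0,0,0,0],[0,0,0,0,0,0]]
  ]
}}

```text
time: 3.82
ee_pos: [0.559, -0.0243, 0.1201]
eef_rot: [0.566, 0.425, -0.423, -0.566]
ft_force: [0.1, -0.4, 0.2]
width: 0.0005
```

```bash
python3 - <<'E'
from h import *
import cv2
for n,(x,y) in (("scene",(190,175)),("side",(280,180))):
    c=vision.camera(n);cv2.imwrite(f"pics/{n}3.png",cv2.resize(c["pixels"][y:y+120,x:x+100],None,fx=4,fy=4,interpolation=cv2.INTER_CUBIC))
o=np.hstack([cv2.imread("pics/scene3.png"),cv2.imread("pics/side3.png")]);cv2.imwrite("pics/both3.png",o)
for i in range(1):
    s=readout.read_state();print(s["ee_pos"],s["eef_rot"],s["ft_force"],s["time"]);print(Ro.from_quat(s["eef_rot"]).as_matrix().round(4))
E
```

```text
[ 0.55925095 -0.02448441  0.12015456] [ 0.5661835   0.42493616 -0.42319554 -0.56548301] [ 1.34849706  0.89133407 -0.16031198] 3.9167
[[ 2.807e-01  2.600e-03 -9.598e-01]
 [ 9.598e-01  7.000e-04  2.807e-01]
 [ 1.400e-03 -1.000e+00 -2.300e-03]]
```

View pics/both3.png

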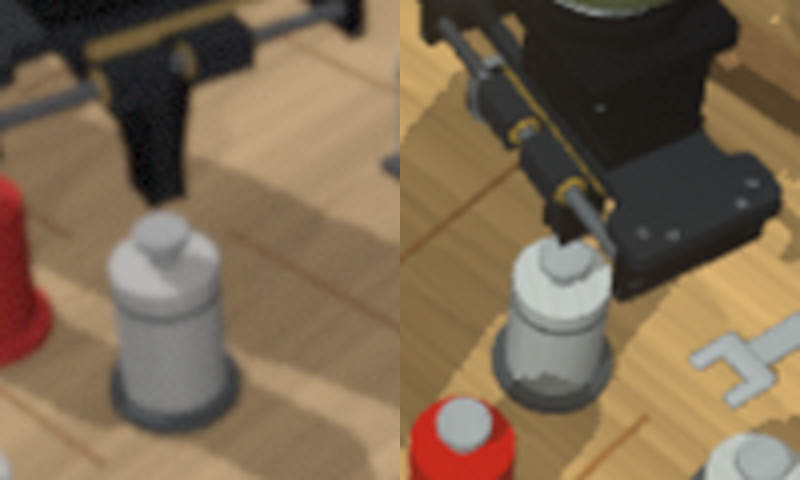

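The closed tips hang about 20 mm above the cap, centred to within about 2 mm. I correct sideways and descend to just above the cap.

Emit:
{"api": "arm_command", "payload": {
  "targets": [
    [[0.001,0.006,0.0016,0,0,0],[0,0.006,0,0,0,0],[0,0.005,0,0,0,0],[0,0,0,0,0,0],[0,0,0,0,0,0],[0,0,0,0,0,0]]
  ]
}}

```text
time: 4.42
ee_pos: [0.5571, -0.0234, 0.1015]
eef_rot: [0.566, 0.424, -0.424, -0.566]
ft_force: [-0.2, -0.1, -0.2]
width: 0.0002
```

Emit:
{"api": "arm_command", "payload": {
  "targets": [
    [[0,0.001,0,0,0,0],[0,0.001,0,0,0,0],[0,0,0,0,0,0],[0,0,0,0,0,0]]
  ]
}}

```text
time: 4.75
ee_pos: [0.5571, -0.0233, 0.0995]
eef_rot: [-0.566, -0.424, 0.424, 0.566]
ft_force: [-0.1, -0.1, -0.1]
width: 0.0004
```

Emit:
{"api": "arm_command", "payload": {
  "targets": [
    [[0,0.001,0,0,0,0],[0,0,0,0,0,0],[0,0,0,0,0,0]]
  ]
}}

```text
time: 5.0
ee_pos: [0.5571, -0.0233, 0.0986]
eef_rot: [0.566, 0.424, -0.424, -0.566]
ft_force: [-0.3, 0.1, 0.0]
width: 0.0009
```

Emit:
{"api": "arm_command", "payload": {
  "targets": [
    [[0,0.001,0,0,0,0],[0,0,0,0,0,0],[0,0,0,0,0,0]]
  ]
}}

```text
time: 5.25
ee_pos: [0.5572, -0.0233, 0.0976]
eef_rot: [0.566, 0.424, -0.424, -0.566]
ft_force: [-0.3, -0.1, 2.5]
width: 0.0004
```

Emit:
{"api": "arm_command", "payload": {
  "targets": [
    [[0,0.001,0,0,0,0],[0,0,0,0,0,0],[0,0,0,0,0,0]]
  ]
}}

```text
time: 5.5
ee_pos: [0.5571, -0.0233, 0.0966]
eef_rot: [-0.566, -0.424, 0.424, 0.566]
ft_force: [-0.9, -0.1, 1.7]
width: 0.0002
```

Contact came at z≈0.098, as expected. I go on to half stroke (z≈0.092).

Emit:
{"api": "arm_command", "payload": {
  "targets": [
    [[0,0.0012,0,0,0,0],[0,0.0012,0,0,0,0],[0,0.0012,0,0,0,0],[0,0.001,0,0,0,0],[0,0,0,0,0,0],[0,0,0,0,0,0],[0,0,0,0,0,0]]
  ]
}}

```text
time: 6.08
ee_pos: [0.5572, -0.0233, 0.092]
eef_rot: [-0.566, -0.424, 0.424, 0.566]
ft_force: [-0.8, 0.9, 5.3]
width: 0.0002
```

```bash
python3 - <<'E'
from h import *
import cv2
o=[]
for n,(x,y) in (("scene",(190,175)),("side",(280,180))):
    c=vision.camera(n);o.append(cv2.resize(c["pixels"][y:y+120,x:x+100],None,fx=4,fy=4,interpolation=cv2.INTER_CUBIC))
    s=readout.read_state();print(s["ee_pos"],s["ft_force"],s["time"])
cv2.imwrite("pics/both4.png",np.hstack(o))
E
```

```text
[ 0.55714543 -0.02331789  0.091999  ] [-0.15583514 -0.79604848  4.83529266] 6.1333
[ 0.55717102 -0.02330396  0.09203083] [-1.62464034  0.29846026  5.48534042] 6.1833
```

View pics/both4.png

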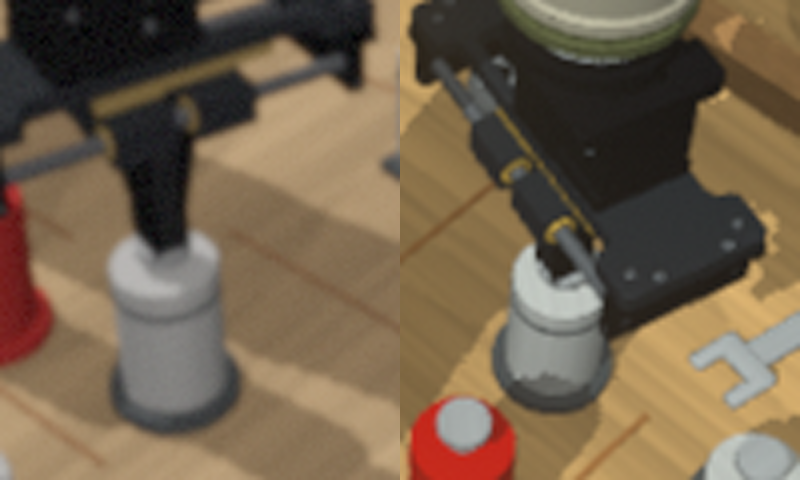

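The tips press the cap down, the force is about 5.3 N (half stroke is 5.5 N), and the body has not moved. I hold for about 2.2 s counted from about 5.9 s.

Emit:
{"api": "arm_command", "payload": {
  "targets": [
    [[0,0,0,0,0,0],[0,0,0,0,0,0],[0,0,0,0,0,0],[0,0,0,0,0,0],[0,0,0,0,0,0],[0,0,0,0,0,0],[0,0,0,0,0,0],[0,0,0,0,0,0],[0,0,0,0,0,0],[0,0,0,0,0,0],[0,0,0,0,0,0],[0,0,0,0,0,0]]
  ]
}}

```text
time: 7.18
ee_pos: [0.5572, -0.0233, 0.092]
eef_rot: [0.566, 0.424, -0.424, -0.566]
ft_force: [-1.1, -0.4, 5.0]
width: 0.0005
```

Emit:
{"api": "arm_command", "payload": {
  "targets": [
    [[0,0,0,0,0,0],[0,0,0,0,0,0],[0,0,0,0,0,0],[0,0,0,0,0,0],[0,0,0,0,0,0],[0,0,0,0,0,0],[0,0,0,0,0,0],[0,0,0,0,0,0],[0,0,0,0,0,0],[0,0,0,0,0,0],[0,0,0,0,0,0]]
  ]
}}

```text
time: 8.1
ee_pos: [0.5572, -0.0233, 0.092]
eef_rot: [-0.566, -0.424, 0.424, 0.566]
ft_force: [-1.7, -0.1, 5.4]
width: 0.0005
```

Emit:
{"api": "arm_command", "payload": {
  "targets": [
    [[0,-0.002,0,0,0,0],[0,-0.002,0,0,0,0],[0,-0.002,0,0,0,0],[0,-0.002,0,0,0,0],[0,-0.004,0,0,0,0],[0,-0.01,0,0,0,0],[0,-0.025,0,0,0,0],[0,-0.03,0,0,0,0],[0,-0.03,0,0,0,0],[0,0,0,0,0,0],[0,0,0,0,0,0]]
  ]
}}

```text
time: 9.02
ee_pos: [0.558, -0.0234, 0.2011]
eef_rot: [0.566, 0.425, -0.423, -0.565]
ft_force: [0.4, 0.1, -0.2]
width: 0.0005
```

Emit:
{"api": "arm_command", "payload": {
  "targets": [
    [[0,0,-0.025,0,0,0],[0,0,-0.028,0,0,0],[0,0,-0.027,0,0,0],[0,0,0,0,0,0],[0,0,0,0,0,0],[0,0,0,0,0,0]]
  ]
}}

```text
time: 9.52
ee_pos: [0.633, -0.0459, 0.198]
eef_rot: [-0.566, -0.423, 0.424, 0.566]
ft_force: [-0.6, 0.2, -0.1]
width: 0.0005
```

```bash
python3 - <<'E'
from h import *
import cv2
s,d=wristcam("pics/wrist5.png");print(s["ee_pos"],s["ft_force"],s["time"],proj(d,[.558,-.023,.098]))
c=vision.camera("scene");cv2.imwrite("pics/scene5.png",c["pixels"])
c=vision.camera("side");cv2.imwrite("pics/side5.png",c["pixels"])
a=[cv2.imread(f"pics/side{i}.png")[225:325,270:390] for i in(0,5)]
b=[cv2.imread(f"pics/scene{i}.png")[215:315,150:270] for i in(0,5)]
cv2.imwrite("pics/cmp5.png",cv2.resize(np.vstack([np.hstack(a),np.hstack(b)]),None,fx=3,fy=3,interpolation=cv2.INTER_CUBIC))
E
```

```text
[ 0.63297352 -0.04590195  0.19795262] [-0.58285168  0.19764066 -0.06321699] 9.5167 [283.78180233  99.4496943 ]
```

View pics/cmp5.png

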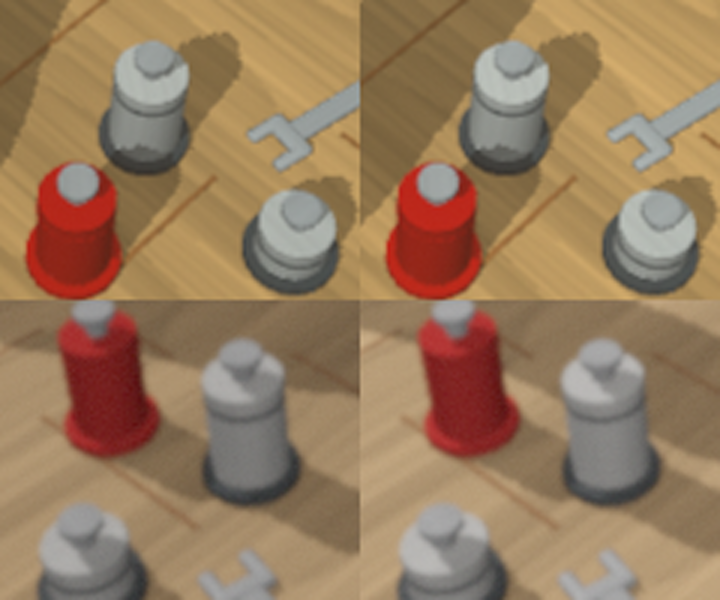

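View pics/wrist5.png

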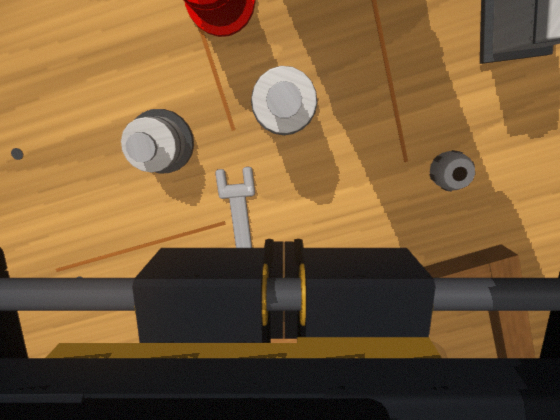

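The before and after crops match: plunger fully up, setter unmoved, neighbours unmoved. The wrist view has the cap at (284,99), against (283.8,99.4) predicted. I hand the job in.

```bash
python3 -c "
from bench import r
print(r.close_job())"
```

```text
the job is handed in; nothing more can be done
None
```

I pressed the tall round setter's plunger with closed fingertips to about half stroke, held it there, let it come back up and withdrew. The job is handed in, with no verdict reported.

- **Press:** contact came at z ≈ 0.098 m. I held at z = 0.092 m, about 6 mm of the 12 mm stroke, with 4.8–5.5 N on the wrist (5.5 N is half stroke).
- **Hold:** it lasted a little over 2 s, from about 5.9 s to 8.1 s on the robot's clock.
- **Withdrawal:** I raised the arm slowly, then moved it aside, clear of everything. The last pictures were taken at about 9.5 s.
- **Last checks:** before and after crops show the plunger back up and the setter standing where it was. The red look-alike, the low round setter and the near end of the spanner also look unmoved. The wrist view puts the cap within 1 pixel of the prediction.
- **Not compared closely:** I did not compare the square setter, the collet nut or the bit block before and after. The arm did not go near them at low height.
- **Disagreement:** the camera estimates of the setter's position differed by about 2–3 mm. I used the fused value, and the tips met the cap about 1 mm from it.

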